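# Crank the grill grate up and draw the ash scraper out from under it

## Robot

A 6-joint arm with a two-finger parallel gripper is mounted at the origin on the work surface. World frame = base frame: x ahead of the robot, y to its left, z up, the work surface at z = 0. Lengths are in mm, angles in degrees, forces in N, time in s.
With the tool pointing down it reaches from about 400 to 925 mm from the base axis. Payload 12.5 kg.
Tool frame: the origin (TCP) lies at the very end of the fingers, on their centre line; the grasp point (between the pads) lies 19 mm behind it; z points along the fingers, y is the direction in which the jaws open and shut (so a half turn about z gives the same grasp; the last joint's range is limited). The gripper opens to 95 mm and grips with 3 to 60 N. Pads are 20 mm wide; open, the fingers measure 119 mm over their backs; the gripper's body (75 mm by 180 mm) begins 59 mm behind the grasp point.
Start: joints at [66.887, 28.126, 89.318, -0, 62.55, -6.05], TCP at [183.37, 597.517, 175.561] pointing down, gripper open.
Joint ranges: [-177.58, 177.58], [-47.91, 125.51], [2.72, 160], [-65.01, 245.01], [3.68, 167.84], [-153.87, 153.87]. Speed limits (degrees/s): [127.2, 127.2, 159.86, 180, 180, 180].

## Interface

Orientations are given as a 3x3 rotation matrix whose columns are the frame's x, y, z axes.
In Python, from station import get_state, grab_frame, camera_model, sign_off gives the robot as it stands. The module is installed in compiled form; this text tells all that it offers.
- The arm moves only by the tool step_arm, never from a script. Its arguments are lists of equal length, an entry for each row: "travel": the shift along the world's x, y, z in m, a list of three; "roll": the turn about the world's z in degrees. In form: {"travel": [[tx, ty, tz], ...], "roll": [roll, ...]}. A call has 1 to 10 rows; each row shifts and turns the pose as measured when the row begins; what a row does not reach is not made up. A row lasts 1/8 s, in which the tool goes at most 62.5 mm and 10.7 degrees, less where a joint would pass 70% of its speed; a pose out of reach is approached as far as the arm can. A call is refused whole if a number of a shift passes 0.0625 or a number of a turn 10.7, either way. A call with a gripper value outside its range is refused whole. "fingers" is the opening in per cent of the stroke, from 0 (shut) to 100 (fully open), set as the call begins (left out, the last holds). The fingers move at their own pace and stop on an object; "grip_force" is the grip in N (left out, the last holds). Time passes only in rows, so rows that do not move let the fingers close. It gives the time, the measured TCP pose, the force and the opening at its end, in the units of the state.
- get_state(): the state, without advancing time (a new reading comes with each control period).
- grab_frame(name): name is "scene" or "side" or "wrist"; returns (picture, depth): 480x640x3 uint8, red, green, blue; 480x640 float32, mm along the optical axis (not along the pixel's ray), 0 where there is no reading.
- camera_model(name): a dict with "K" (3x3 intrinsics, pixels), "distortion" ([k1, k2, p1, p2, k3] as OpenCV has them; the pictures are not rectified), "cam_to_world" (4x4, takes a point from camera to world coordinates). Camera axes: x right, y down, z forward; pixel columns grow to the right and rows downward; lengths in mm; the calibration is good to about 2 mm. A picture is of the moment at which its call begins: read the wrist's pose just before it. camera_model takes no time and is no camera call; for the wrist camera it gives the pose at the moment of the call.
- sign_off(): hands the job in, once; it reports no verdict.
The state is a dict: "t": time; "joints": joint angles; "joint_velocities": joint speeds; "joint_efforts": joint torques, N m; "ee_pos": TCP position; "tool_rot": TCP orientation; "contact_force": force on the tool from outside, world axes, zero at the start; "wrist_torque": the same for the moment, N m; "width": opening from 0.0 (shut) to 1.0 (fully open).
Only numpy, scipy, OpenCV 4.12 (cv2) and the standard library are available. Lean on these libraries where they do the work, as an engineer would, in place of code of your own. Each camera call takes 0.05 s, during which the arm holds its last target.

## Task

The charcoal grill is cold and its ash scraper was left lying in the firebox, with the blade under the lowered grate. Wind the handwheel clockwise until the yellow index ring stands in the red band, let go of the wheel, then tilt the scraper handle-end up and draw it out on the slant through the open end of the firebox, between grate and end wall, without forcing it against the grill. Finish still holding it, level and still, touching nothing else, with the blade well above the open end of the firebox (about a hand's breadth above the rim, past the edge of the grate), and leave everything else on the table where it stands.

Things in the scene. Friction and masses are not known exactly. Their poses are not given: they have to be found in the camera images.
- grill: Fixed sheet-steel charcoal grill; origin on the table under its centre, y along it, z up. Firebox: open trough, inside 240 (x) by 540 mm (y), walls 6 mm, inner floor 40 and rim 145 mm above the table. The grate covers it from y = -255 to 0; from there to the end wall at y = +270 it is open on top. Cold charcoal, fixed, up to 35 mm high, lies only at y below -170. Handwheel above the -y end.
- wheel (a joint): Turn of the handwheel, rad, 0 to 5, growing clockwise seen from above; starts between 0 and 0.6. Each radian raises the grate 14 mm (underside 36 mm over the firebox floor at 0). The red band on the white scale rod, 14 mm tall, is centred at 3.5 rad; its edges are at 3.0 and 4.0. Turning takes 0.3 to 0.6 N m; wheel and grate stay where they are left.
- wheel_hub (a point): Centre of the handwheel (level, vertical axis, 312 mm above the table, at mid-height of the spokes). Black rim 14 mm thick, 170 mm diameter at its middle; hub 38 mm; three spokes 120 degrees apart, bars 12 mm wide and high, free from 19 to 78 mm off the axis. Under the spokes 30 mm are clear, down to a green gear case 75 x 54 mm, but for the 32 mm hub neck.
- red_spoke (a point): Point in the middle of the red spoke, 48 mm from the wheel's axis; it moves with the wheel. x axis points outward along the spoke, z up. The other two spokes are steel, at +120 and -120 degrees.
- grate_edge (a point): Middle of the free edge of the grate, on its underside; the grate (222 mm wide, 8 mm thick, rigid) runs from here to the grill's -y end. It rises with the wheel.
- scraper_handle (a point): Centre of the ash scraper's wooden handle, 15 mm above the floor it lies on. y axis along the scraper to the handle end, z up as it lies. Handle 24 mm wide (x), 30 high (z), from y = -80 to +90 mm of this point (brass ferrule at its front). It lies flat on the firebox floor, nearly along the grill, handle in the open end.
- handle_end (a point): Outer end of the scraper's handle, on its centre line.
- blade_tip (a point): Middle of the scraper's blade edge, the other end of the scraper, 290 mm from the handle's centre along it; 1.5 mm above the floor it lies on.
- sauce: Red sauce bottle, 58 mm diameter, 170 mm high; origin under its centre. Leave it alone.
- soy: Dark soy bottle, 62 mm diameter, 190 mm high; origin under its centre. Leave it alone.
- shaker: Steel seasoning shaker with white cap, 45 mm diameter, 96 mm high; origin under its centre. Leave it alone.
- skewer_tub: White tub full of bamboo skewers, 84 mm diameter, 160 mm high with the skewers; origin under its centre. Leave it alone.
- brush_cup: Blue cup with two basting brushes, 72 mm diameter, 180 mm high with the brushes; origin under its centre. Leave it alone.
- tongs: Steel tongs, 250 mm long, lying flat, 12 mm high; origin under the middle. Leave them alone.
- bowl: White bowl, 130 mm diameter, 50 mm high; origin under its centre. Leave it alone.
- scraper: The whole scraper, 380 mm long, 150 to 300 g; origin on its underside at mid-length, 100 mm from the handle's centre towards the blade; axes as scraper_handle. In front of the handle a 9 mm steel tube on its centre line, bending down to a flat blade 60 wide, 55 long, 3 mm thick. It balances right at the front end of the handle, so grip the handle near its front.

How it is judged (in metres and radians):
On the way, in this order (a step that is already met when the one before it is completed fails the run):
1. the grate is wound up so that the index ring stands in the red band, and the wheel is let go (value of joint wheel between 2.95 and 4.05 rad and contact force between the fingers and grill below 0.3 N), for 0.3 s.
2. the whole scraper is out through the open end, above the rim and past the grate's edge (height (world z) of each of blade_tip, handle_end above 0.195 m and y of blade_tip in the frame of grill above 0 m), for 0.2 s.
At the end, for the whole second after the job is handed in: Fingers still grip the scraper, at rest, touching nothing else; both ends at least 195 mm above the table (50 over the rim), level within 20 degrees, blade edge over the firebox's open end, past the grate and inside the walls; wheel still at 3.5 rad +/- 0.55 (red band) (all of step 2 and value of joint wheel between 2.95 and 4.05 rad and y of blade_tip in the frame of grill below 0.27 m and x of blade_tip in the frame of grill between -0.12 and 0.12 m and angle between scraper_handle's own y axis and vertical between 1.22 and 1.92 rad and contact force between the fingers and scraper above 1 N and contact force between scraper and grill below 0.2 N and linear speed of scraper below 0.05 m/s); the arm keeps its last pose, push and grip.
It fails at once if the scraper is forced against the grill or the grate (more than 40 N) (contact force between scraper and grill above 40 N).
It fails at once if something else on the table is shifted by more than 30 mm or knocked over (distance of any of sauce, soy, shaker, skewer_tub, brush_cup, tongs, bowl from where it was at the start of the episode above 0.03 m or angle between any of sauce, soy, shaker, skewer_tub, brush_cup, tongs, bowl's own z axis and vertical above 0.5 rad).
It also fails if it takes over 72 s, if anything falls off the work surface, if the arm or the gripper's body presses on something with over 40 N, if the wrist force passes 120 N, or if a joint passes its speed limit or range.

## Working session

There is one attempt and no reset: what is moved stays moved. The work goes in short steps, Python scripts to look and compute and a tool call to move; the robot and the scene stay as the last step left them, time stands still between calls to the robot, and variables do not carry over. Pictures are saved under pics/ and viewed, and the job is handed in when it is done.

Besides the shell and the picture viewer there is one more tool, called as a command line: name --pt "numbers of a row" for each row, then --argument value for the rest. step_arm: Moves the arm, as the interface text tells. Its arguments: {"type":"object","properties":{"travel":{"type":"array"},"roll":{"type":"array"},"fingers":{"type":"number"},"grip_force":{"type":"number"}},"required":["travel","roll"]}

```bash
mkdir -p pics
cat > h.py <<'E'
import numpy as np, cv2
from station import get_state, grab_frame, camera_model, sign_off
def save(name,fn):
    m=camera_model(name); p,d=grab_frame(name)
    cv2.imwrite(f'pics/{fn}.png',p[:,:,::-1]); np.savez(f'pics/{fn}.npz',p=p,d=d,K=m['K'],D=m['distortion'],T=m['cam_to_world'])
def load(fn): return np.load(f'pics/{fn}.npz')
def ray(z,uv):
    n=cv2.undistortPoints(np.array(uv,float).reshape(-1,1,2),np.array(z['K']),np.array(z['D'])).reshape(-1,2)
    d=np.c_[n,np.ones(len(n))]; T=np.array(z['T']); return T[:3,3],d@T[:3,:3].T
def onplane(z,uv,h):
    o,d=ray(z,uv); s=(h-o[2])/d[:,2]; return o+d*s[:,None]
def bydepth(z,uv):
    o,d=ray(z,uv); dd=np.array([z['d'][int(round(v)),int(round(u))] for u,v in uv]); return o+d*dd[:,None]
def proj(z,P):
    T=np.linalg.inv(np.array(z['T'])); 
    r=cv2.Rodrigues(T[:3,:3])[0]; return cv2.projectPoints(np.array(P,float).reshape(-1,1,3),r,T[:3,3],np.array(z['K']),np.array(z['D']))[0].reshape(-1,2)
E
python3 - <<'E'
from h import *
s=get_state(); print(s)
for n in ('scene','side','wrist'):
    save(n,n+'0'); m=camera_model(n); print(n,np.round(m['cam_to_world'],2).tolist(),np.round(m['K'],1).tolist())
E
```

```text
{'t': 0.0, 'joints': array([ 6.68873119e+01,  2.81624344e+01,  8.93518584e+01, -4.24102724e-04,
        6.25490881e+01, -6.04865625e+00]), 'joint_velocities': array([-0.02223027, -0.00412251, -0.05766444,  0.08867323, -0.03974298,
        0.05597218]), 'joint_efforts': array([-1.75575573e-03, -6.12655735e+01, -2.58175617e+01,  6.91220351e-02,
        4.82978951e-02, -8.04868773e-05]), 'ee_pos': array([183.2427663 , 597.21860294, 174.96993306]), 'tool_rot': array([[-9.55978393e-01,  2.93436755e-01, -4.28188779e-04],
       [ 2.93437046e-01,  9.55977855e-01, -1.01999232e-03],
       [ 1.10035754e-04, -1.10073707e-03, -9.99999388e-01]]), 'contact_force': array([ 0.77668588, -0.57268549,  0.17053761]), 'wrist_torque': array([0.00610567, 0.02361446, 0.01524673]), 'width': 0.9965154108660058}
scene [[-0.56, 0.58, -0.6, 1315.01], [0.83, 0.39, -0.39, 475.49], [0.01, -0.72, -0.7, 1022.76], [0.0, 0.0, 0.0, 1.0]] [[520.8, 0.0, 315.2], [0.0, 520.8, 226.7], [0.0, 0.0, 1.0]]
side [[0.92, -0.29, 0.27, 240.19], [-0.4, -0.65, 0.65, -867.57], [-0.01, -0.71, -0.71, 1113.92], [0.0, 0.0, 0.0, 1.0]] [[467.0, 0.0, 322.5], [0.0, 467.0, 231.5], [0.0, 0.0, 1.0]]
wrist [[0.29, 0.93, 0.24, 116.66], [0.96, -0.28, -0.07, 617.14], [-0.0, 0.25, -0.97, 383.73], [0.0, 0.0, 0.0, 1.0]] [[339.4, 0.0, 316.6], [0.0, 339.4, 237.8], [0.0, 0.0, 1.0]]
```

View pics/scene0.png

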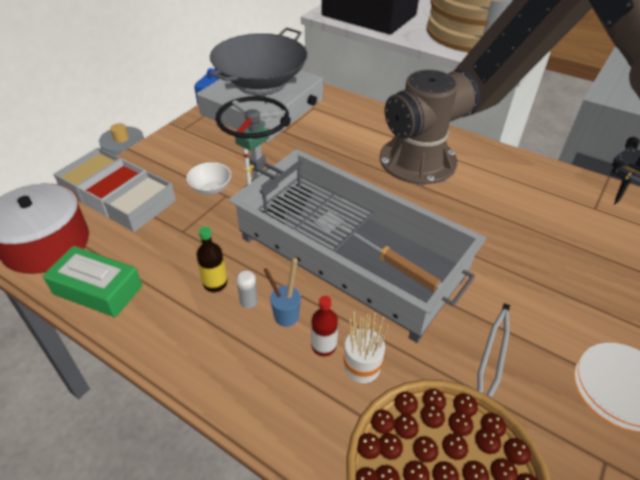

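View pics/side0.png

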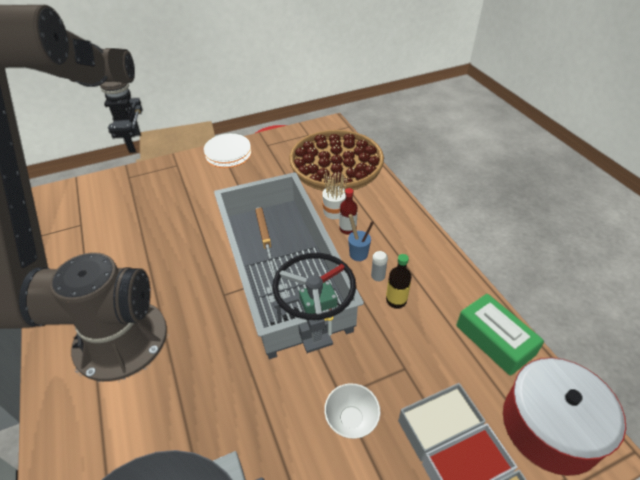

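View pics/wrist0.png

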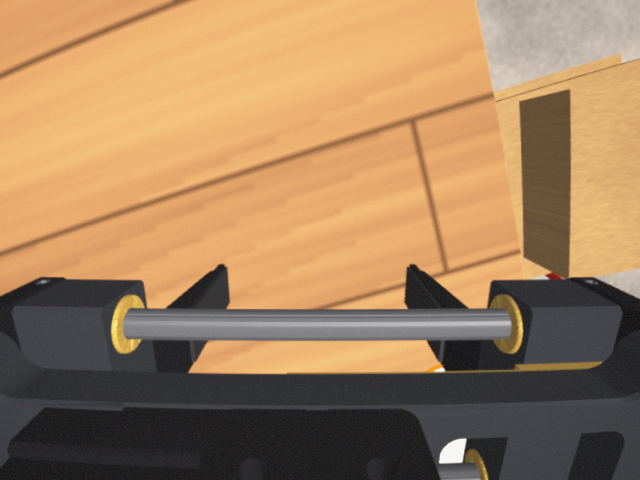

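Run:
```python
from h import *
z=load('scene0');p=z['p']
c=p[85:345,180:500];cv2.imwrite('pics/c1.png',cv2.resize(c[:,:,::-1],(800,650))[:600])
z=load('side0');p=z['p']
c=p[165:365,205:375];cv2.imwrite('pics/c2.png',cv2.resize(c[:,:,::-1],(510,600)))
for f in ('scene0','side0'):
    z=load(f);p=z['p'].astype(int);hsv=cv2.cvtColor(z['p'],cv2.COLOR_RGB2HSV)
    box=(slice(85,145),slice(205,300)) if f=='scene0' else (slice(245,325),slice(265,365))
    # red spoke
    m=np.zeros(p.shape[:2],bool); m[box]=((p[...,0]>120)&(p[...,1]<70)&(p[...,2]<80))[box]
    v,u=np.nonzero(m); P=onplane(z,np.c_[u,v],318); print(f,'red',len(u),P.mean(0)); print(u.min(),u.max(),v.min(),v.max())
    k=np.zeros(p.shape[:2],bool); k[box]=(p.max(2)<55)[box]
    v,u=np.nonzero(k); Q=onplane(z,np.c_[u,v],315)[:,:2]
    A=np.c_[2*Q,np.ones(len(Q))]
    w=np.ones(len(Q),bool)
    for i in range(15):
        s=np.linalg.lstsq(A[w],(Q[w]**2).sum(1),rcond=None)[0]; r=np.sqrt(s[2]+s[0]**2+s[1]**2)
        e=abs(np.linalg.norm(Q-s[:2],axis=1)-r); w=e<max(9,30-3*i)
    print('rim',s[:2],r,w.sum(),len(w))
```

```text
scene0 red 90 [ 515.74921556 -259.76366979  318.        ]
237 251 118 131
rim [ 470.27127203 -272.15214694] 84.82770268478117 569 689
side0 red 84 [ 517.54272952 -260.72310038  318.        ]
321 343 265 278
rim [ 468.38339251 -275.03429667] 84.34573064811188 951 968
```

View pics/c1.png

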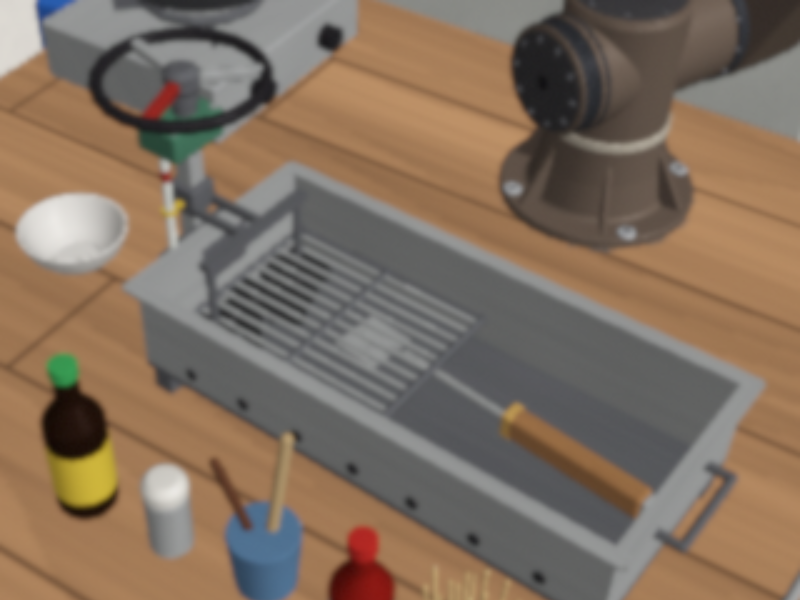

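View pics/c2.png

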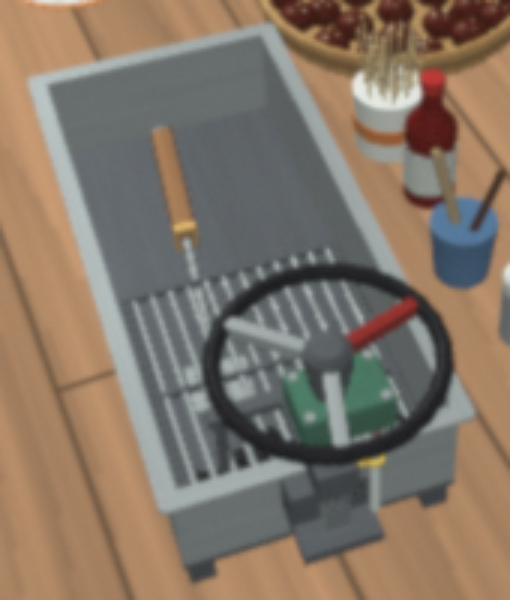

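Run:
```python
from h import *
a=load('scene0');b=load('side0')
ca=onplane(a,[(296.8,149.8),(230,199.8),(424,313.8),(486,237.8)],145)
cb=onplane(b,[(260.7,336.7),(362.3,302.3),(295,173.3),(215,191.7)],145)
print(np.round(ca,1));print(np.round(cb,1))
for c in (ca,cb):
    print(c.mean(0),[np.linalg.norm(c[i]-c[(i+1)%4]) for i in range(4)],np.degrees(np.arctan2(*((c[3]-c[0]+c[2]-c[1])[[0,1]]))))
# handle
for z,box in ((a,(slice(240,300),slice(370,450))),(b,(slice(200,250),slice(250,280)))):
    hsv=cv2.cvtColor(z['p'],cv2.COLOR_RGB2HSV); m=np.zeros(hsv.shape[:2],np.uint8)
    m[box]=((hsv[...,0]<25)&(hsv[...,1]>110)&(hsv[...,2]>60))[box]
    n,l,st,ce=cv2.connectedComponentsWithStats(m); i=1+st[1:,4].argmax(); v,u=np.nonzero(l==i)
    P=onplane(z,np.c_[u,v],62)[:,:2]; c=P.mean(0); w,V=np.linalg.eigh(np.cov(P.T)); ax=V[:,1]*np.sign(V[1,1])
    t=(P-c)@ax; print('handle',len(u),c,ax,np.degrees(np.arctan2(ax[0],ax[1])),c+ax*t.min(),c+ax*t.max(),t.max()-t.min(), ((P-c)@V[:,0]).std()*3.46)
```

```text
[[ 333.4 -237.7  145. ]
 [ 604.2 -254.3  145. ]
 [ 651.9  307.5  145. ]
 [ 369.5  333.6  145. ]]
[[ 338.5 -243.5  145. ]
 [ 606.2 -253.   145. ]
 [ 642.1  310.7  145. ]
 [ 373.6  328.6  145. ]]
[489.75194853  37.26299164 145.        ] [np.float64(271.24168343712626), np.float64(563.8182564156878), np.float64(283.66130799675193), np.float64(572.4393165885874)] 4.229097369076844
[490.08400135  35.71567322 145.        ] [np.float64(267.82574371052107), np.float64(564.8860215241589), np.float64(269.07760784512595), np.float64(573.1103554368943)] 3.5781375804622053
handle 790 [485.31418474 202.44848455] [0.17712696 0.98418801] 10.202457819971405 [470.06585135 117.72266434] [500.00465233 284.07457997] 169.02452969152768 38.32618625051838
handle 211 [481.22338858 199.5735934 ] [0.15472445 0.98795766] 8.900815659411899 [468.86306494 120.64956821] [494.50336851 284.36987394] 165.71591255453592 19.288459889481928
```

step_arm --pt "0.02 -0.02 0.06" --pt "0.05 -0.05 0.06" --pt "0.05 -0.05 0.06" --pt "0.05 -0.05 0.06" --pt "0.05 -0.05 0.0" --pt "0.05 -0.05 0.0" --pt "0.03 -0.05 0" --pt "0 -0.06 0" --pt "0 -0.06 0" --pt "0 -0.06 0" --roll '[-8, -8, -8, -8, -8, -8, -8, -8, -8, -8]' --fingers 0 --grip_force 20

```text
t: 1.4
ee_pos: [424.4, 148.8, 354.7]
tool_rot: [[0.162, 0.987, -0.006], [0.987, -0.162, 0.001], [0.0, -0.006, -1.0]]
contact_force: [1.4, -0.7, -0.1]
width: 0.023
```

step_arm --pt "0.01 -0.04 0.06" --pt "0.01 -0.06 0.02" --pt "0.01 -0.06 0" --pt "0.01 -0.06 0" --pt "0.01 -0.06 0" --pt "0.01 -0.06 0" --pt "0.01 -0.06 0" --roll '[0, 0, 0, 0, 0, 0, 0]'

```text
t: 2.28
ee_pos: [490.0, -254.5, 426.7]
tool_rot: [[0.164, 0.986, -0.006], [0.986, -0.164, 0.0], [-0.001, -0.006, -1.0]]
contact_force: [0.9, 1.5, 0.1]
width: 0.005
```

step_arm --pt "-0.009 0.026 -0.03" --pt "0 0 0" --roll '[0, 0]'

```text
t: 2.52
ee_pos: [480.8, -232.7, 393.8]
tool_rot: [[0.17, 0.985, -0.009], [0.985, -0.17, 0.002], [0.0, -0.01, -1.0]]
contact_force: [0.5, -0.1, 1.7]
width: 0.003
```

Run:
```python
from h import *
save('wrist','w1');save('side','s1')
print(get_state()['ee_pos'])
p=load('s1')['p'][165:365,205:375];cv2.imwrite('pics/c3.png',cv2.resize(p[:,:,::-1],(510,600)))
```

```text
[ 481.96331927 -233.58637214  395.86403439]
```

View pics/w1.png

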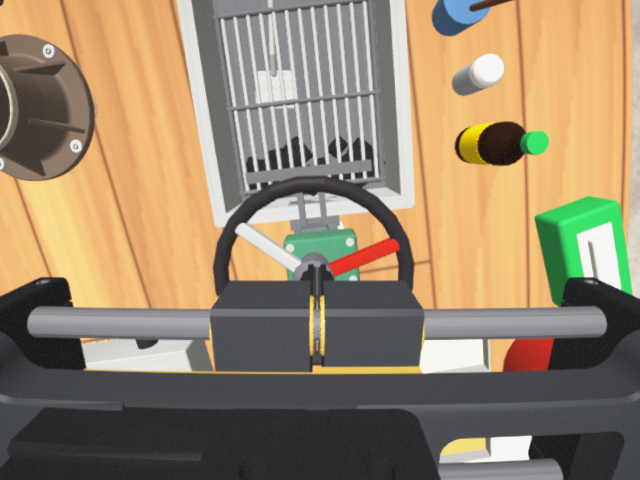

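View pics/c3.png

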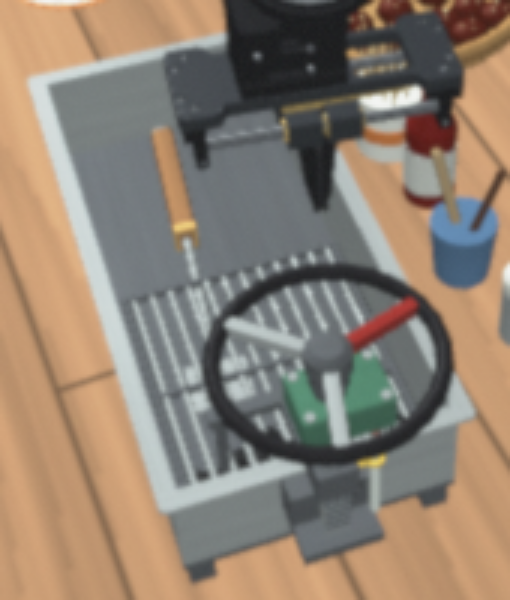

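step_arm --pt "0 0.006 -0.04" --pt "0 0.001 -0.04" --pt "0 0.0 -0.02" --pt "0 0.0 0" --roll '[0, 0, 0, 0]'

```text
t: 3.12
ee_pos: [484.6, -227.1, 298.0]
tool_rot: [[0.167, 0.986, 0.001], [0.986, -0.167, -0.006], [-0.005, 0.002, -1.0]]
contact_force: [0.7, 0.3, 1.7]
width: 0.009
```

```bash
cat > arc.py <<'E'
import sys,numpy as np
from station import get_state
H=np.array([469.3,-273.6]); s=get_state(); q=s['ee_pos']; r=q[:2]-H
a=np.degrees(np.arctan2(r[1],r[0])); print('t',s['t'],'ang',a,'r',np.hypot(*r),'z',q[2],'F',s['contact_force'])
step=float(sys.argv[1]); n=int(sys.argv[2]); P=q[:2]
for i in range(n):
    A=np.radians(a-step*(i+1)); W=H+48*np.array([np.cos(A),np.sin(A)]); d=np.round((W-P)/1000,3); print(d.tolist(),round(np.degrees(A),1)); P=P+d*1000
E
python3 arc.py 12 8
```

```text
t 3.125 ang 71.81461491717496 r 48.97051115622018 z 298.01501954329046 F [0.738272   0.27088957 1.69057447]
[0.009, -0.005] 59.8
[0.008, -0.006] 47.8
[0.007, -0.007] 35.8
[0.005, -0.009] 23.8
[0.003, -0.01] 11.8
[0.001, -0.01] -0.2
[-0.001, -0.01] -12.2
[-0.003, -0.009] -24.2
```

step_arm --pt "0.009 -0.005 -0.004" --pt "0.008 -0.006 0" --pt "0.007 -0.007 0" --pt "0.005 -0.009 0" --pt "0.003 -0.01 0" --pt "0.001 -0.01 0" --roll '[0, 0, 0, 0, 0, 0]'

```text
t: 3.88
ee_pos: [521.8, -278.1, 297.5]
tool_rot: [[0.166, 0.986, 0.006], [0.986, -0.166, -0.009], [-0.008, 0.008, -1.0]]
contact_force: [-0.1, -0.2, 0.3]
width: 0.005
```

```bash
python3 arc.py 13 8; python3 -c "
from h import *
save('side','s2')
p=load('s2')['p'][165:365,205:375];cv2.imwrite('pics/c4.png',cv2.resize(p[:,:,::-1],(510,600)))"
```

```text
t 3.875 ang -4.877331265480949 r 52.67516141476429 z 297.50797581826293 F [-0.12565041 -0.15525046  0.25722702]
[-0.007, -0.01] -17.9
[-0.004, -0.01] -30.9
[-0.007, -0.009] -43.9
[-0.008, -0.007] -56.9
[-0.01, -0.005] -69.9
[-0.011, -0.002] -82.9
[-0.01, -0.0] -95.9
[-0.011, 0.002] -108.9
```

View pics/c4.png

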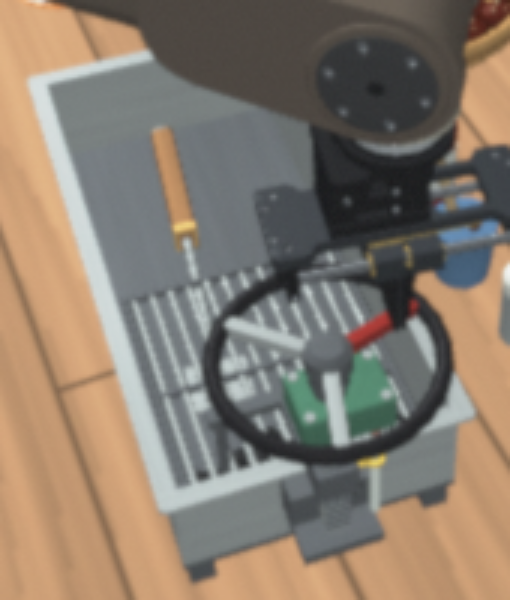

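Run:
```python
from h import *
z=load('s2'); s=get_state(); print(s['ee_pos'],s['t'],s['contact_force'],s['joints'])
q=proj(z,[s['ee_pos'],[469.3,-273.6,312],[469.3+48,-260,318],[469.3+48,-260,306]])
print((q-[205,165])*3)
save('wrist','w2');save('scene','sc2')
```

```text
[ 521.77466012 -279.10629999  297.35165797] 3.925 [-0.97147875  0.22402108 -0.53395419] [-34.41055022  19.58169994  84.42032758  -0.2476183   75.41379847
 -24.7511623 ]
[[396.1145849  353.10140932]
 [327.50954692 358.29578132]
 [379.98631996 318.94657852]
 [379.96550363 329.34367224]]
```

View pics/w2.png

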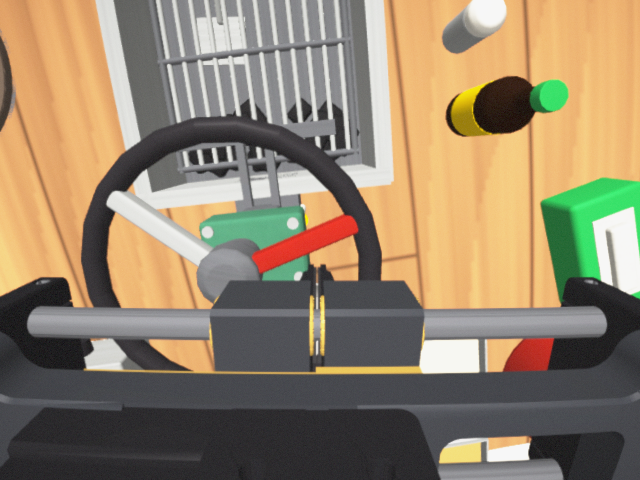

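View pics/sc2.png

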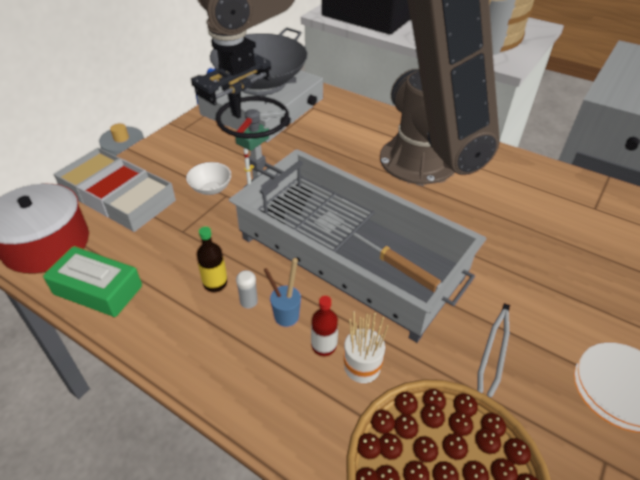

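Run:
```python
from h import *
s=get_state(); e=s['ee_pos']
for f in('w2','sc2','s2'):
    z=load(f); print(f,proj(z,[e,e+[0,0,10],e+[0,0,20],e+[0,0,30],[469.3,-273.6,320],[517,-260,318]]).round(1).tolist())
p=load('sc2')['p'][60:150,190:310];cv2.imwrite('pics/c5.png',cv2.resize(p[:,:,::-1],(800,600),interpolation=cv2.INTER_CUBIC))
```

```text
w2 [[316.6, 258.6], [316.8, 263.7], [316.9, 269.3], [317.0, 275.5], [227.8, 278.4], [304.0, 242.1]]
sc2 [[237.9, 130.9], [237.5, 127.4], [237.1, 123.9], [236.6, 120.3], [251.9, 113.8], [243.9, 125.2]]
s2 [[336.7, 282.3], [336.7, 279.5], [336.7, 276.6], [336.8, 273.7], [314.1, 282.1], [331.5, 271.4]]
```

View pics/c5.png

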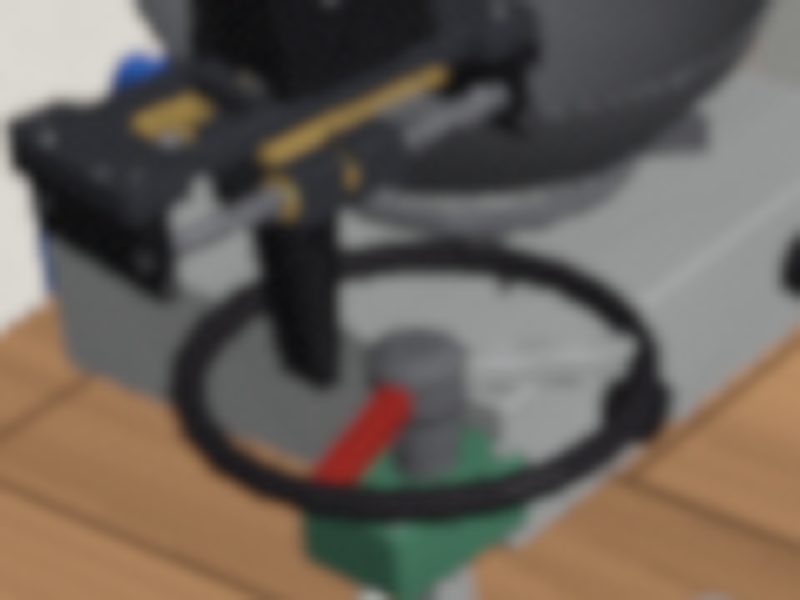

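Run:
```python
from h import *
def tri(l):
    A=np.zeros((3,3));b=np.zeros(3)
    for f,uv in l:
        o,d=ray(load(f),[uv]); d=d[0]/np.linalg.norm(d[0]); M=np.eye(3)-np.outer(d,d); A+=M;b+=M@o
    X=np.linalg.solve(A,b); return X,[ (proj(load(f),[X])[0]-uv).round(1).tolist() for f,uv in l]
print(tri([('sc2',(237.5,117.7)),('s2',(337.5,273))]))
print(proj(load('s1'),[[482,-233.6,395.9]]))
for f,uvs in (('sc2',[(236,112),(236,106),(237,115)]),('s2',[(337,270),(336,265)]),('s1',[(311,231),(310,225)])): print(f,[bydepth(load(f),[uv]).round(0).tolist() for uv in uvs])
```

```text
(array([ 520.02216426, -278.74474204,  332.65646275]), [[-1.0, 0.3], [-1.1, -0.4]])
[[311.33818033 244.05573553]]
sc2 [[[531.0, -267.0, 359.0]], [[530.0, -266.0, 375.0]], [[527.0, -269.0, 348.0]]]
s2 [[[517.0, -289.0, 354.0]], [[516.0, -286.0, 367.0]]]
s1 [[[479.0, -243.0, 445.0]], [[477.0, -243.0, 463.0]]]
```

Run:
```python
from h import *
e=np.array([183.2,597.2,175]); y=np.array([.2934,.956,0])
P=[e,e+y*47,e-y*47,e+y*47+[0,0,35],e-y*47+[0,0,35]]
for f in ('scene0','side0','wrist0'):
    z=load(f); print(f,proj(z,P).round(1).tolist())
p=load('side0')['p'][60:180,80:180];cv2.imwrite('pics/c6.png',cv2.resize(p[:,:,::-1],(500,600),interpolation=cv2.INTER_CUBIC))
p=load('scene0')['p'][120:220,560:640];cv2.imwrite('pics/c7.png',cv2.resize(p[:,:,::-1],(480,600),interpolation=cv2.INTER_CUBIC))
```

```text
scene0 [[629.9, 226.8], [650.6, 238.2], [610.2, 216.0], [658.0, 227.0], [616.4, 204.9]]
side0 [[139.0, 153.5], [141.1, 145.6], [136.7, 161.7], [138.2, 137.1], [133.6, 153.1]]
wrist0 [[318.1, 262.2], [390.7, 262.1], [245.6, 262.2], [403.9, 282.3], [232.6, 282.3]]
```

View pics/c6.png

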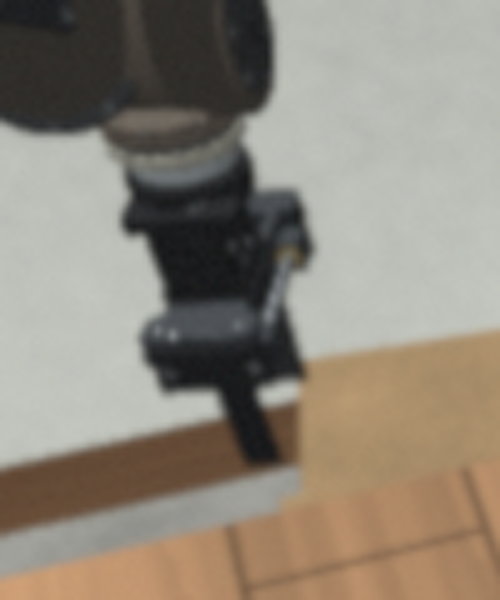

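View pics/c7.png

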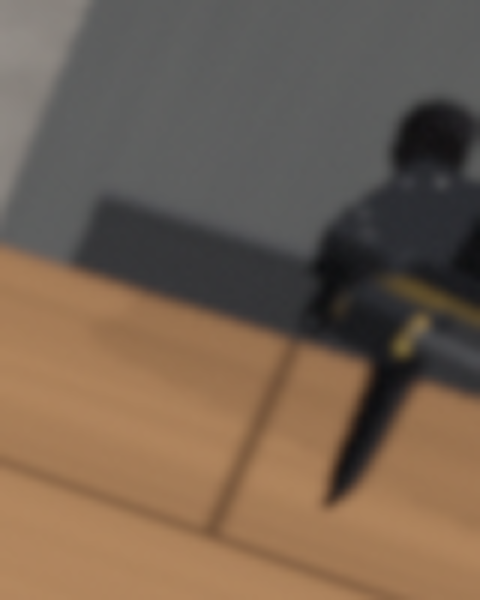

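step_arm --pt "-0.018 0.025 0.005" --pt "-0.018 0.025 0" --pt "0 0 -0.02" --pt "0 0 -0.02" --pt "0 0 0" --roll '[0, 0, 0, 0, 0]'

```text
t: 4.65
ee_pos: [483.4, -225.2, 262.4]
tool_rot: [[0.167, 0.986, 0.007], [0.986, -0.167, -0.009], [-0.008, 0.008, -1.0]]
contact_force: [0.8, 1.0, 0.6]
width: 0.001
```

```bash
python3 arc.py 12 8; python3 -c "
from h import *
save('scene','s3')
p=load('s3')['p'][60:150,190:310];cv2.imwrite('pics/c8.png',cv2.resize(p[:,:,::-1],(800,600),interpolation=cv2.INTER_CUBIC))"
```

```text
t 4.65 ang 73.7283759022824 r 50.38049732692605 z 262.4491563674397 F [0.7932586  0.95524526 0.55836419]
[0.009, -0.006] 61.7
[0.008, -0.006] 49.7
[0.007, -0.007] 37.7
[0.005, -0.009] 25.7
[0.004, -0.009] 13.7
[0.001, -0.01] 1.7
[-0.001, -0.01] -10.3
[-0.003, -0.01] -22.3
```

View pics/c8.png

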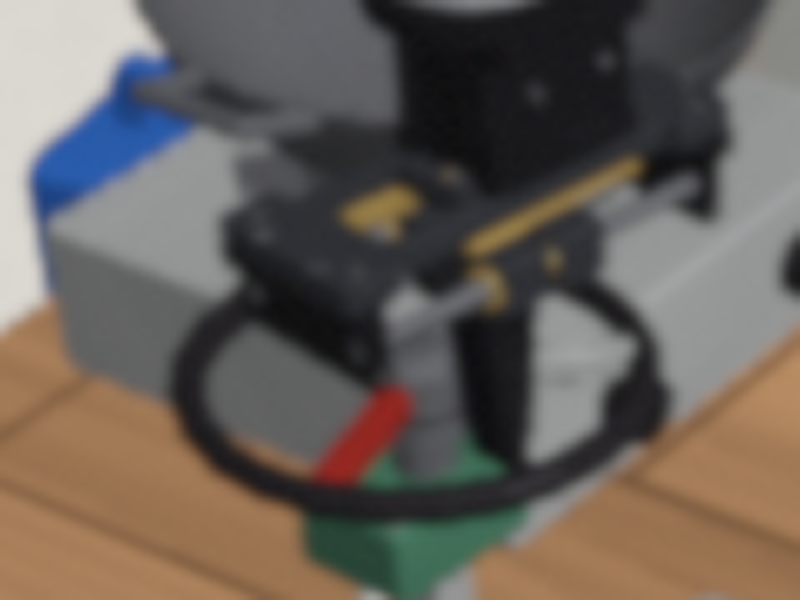

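step_arm --pt "0.008 -0.007 -0.003" --pt "0.007 -0.007 0" --pt "0.006 -0.008 0" --pt "0.004 -0.009 0" --pt "0.002 -0.01 0" --pt "0.0 -0.01 0" --roll '[0, 0, 0, 0, 0, 0]'

```text
t: 5.45
ee_pos: [510.3, -272.7, 261.3]
tool_rot: [[0.167, 0.986, -0.0], [0.986, -0.167, 0.005], [0.005, -0.001, -1.0]]
contact_force: [-2.5, 15.6, 2.6]
width: 0.006
```

```bash
python3 arc.py 12 9; python3 -c "
from h import *
save('scene','s4')
p=load('s4')['p'][60:150,190:310];cv2.imwrite('pics/c9.png',cv2.resize(p[:,:,::-1],(800,600),interpolation=cv2.INTER_CUBIC))"
```

```text
t 5.45 ang 1.1939667873392994 r 40.97780950036589 z 261.25809231478564 F [-2.54038826 15.5936344   2.6311608 ]
[0.006, -0.01] -10.8
[-0.003, -0.009] -22.8
[-0.005, -0.009] -34.8
[-0.006, -0.008] -46.8
[-0.008, -0.006] -58.8
[-0.009, -0.004] -70.8
[-0.01, -0.002] -82.8
[-0.01, -0.001] -94.8
[-0.01, 0.002] -106.8
```

View pics/c9.png

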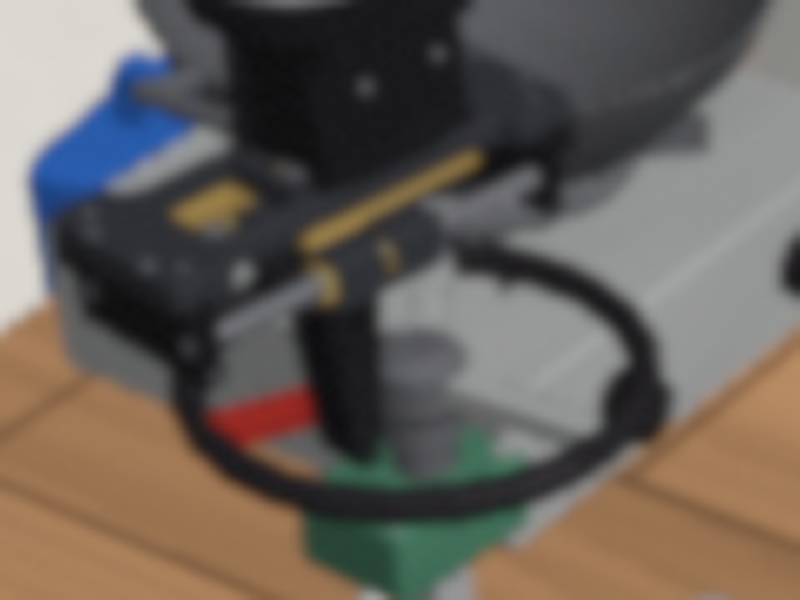

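step_arm --pt "0.005 -0.01 0" --pt "-0.002 -0.01 0" --pt "-0.004 -0.01 0" --pt "-0.006 -0.009 0" --pt "-0.008 -0.007 0" --roll '[0, 0, 0, 0, 0]'

```text
t: 6.12
ee_pos: [499.2, -314.1, 260.7]
tool_rot: [[0.165, 0.986, 0.002], [0.986, -0.165, 0.022], [0.022, -0.001, -1.0]]
contact_force: [6.3, 7.8, 1.9]
width: 0.008
```

```bash
python3 arc.py 12 8
```

```text
t 6.125 ang -53.53694219836678 r 50.370044714040546 z 260.66630835246673 F [6.27623906 7.83939009 1.88273973]
[-0.01, -0.003] -65.5
[-0.01, -0.003] -77.5
[-0.01, -0.001] -89.5
[-0.01, 0.0] -101.5
[-0.009, 0.004] -113.5
[-0.009, 0.004] -125.5
[-0.007, 0.007] -137.5
[-0.006, 0.008] -149.5
```

step_arm --pt "-0.01 -0.004 0" --pt "-0.011 -0.003 0" --pt "-0.011 -0.001 0" --pt "-0.011 0.001 0" --roll '[0, 0, 0, 0]'

```text
t: 6.62
ee_pos: [463.0, -321.3, 261.3]
tool_rot: [[0.165, 0.986, 0.016], [0.986, -0.165, 0.025], [0.028, 0.012, -1.0]]
contact_force: [12.6, 1.1, -2.0]
width: 0.009
```

```bash
python3 arc.py 12 6; python3 -c "
from h import *
save('side','s5')
p=load('s5')['p'][165:365,205:375];cv2.imwrite('pics/c10.png',cv2.resize(p[:,:,::-1],(510,600)))"
```

```text
t 6.625 ang -97.49762926432676 r 48.06531897165379 z 261.2970282904584 F [12.55619403  1.11419803 -2.01975214]
[-0.01, 0.002] -109.5
[-0.009, 0.005] -121.5
[-0.008, 0.006] -133.5
[-0.006, 0.007] -145.5
[-0.005, 0.009] -157.5
[-0.003, 0.01] -169.5
```

View pics/c10.png

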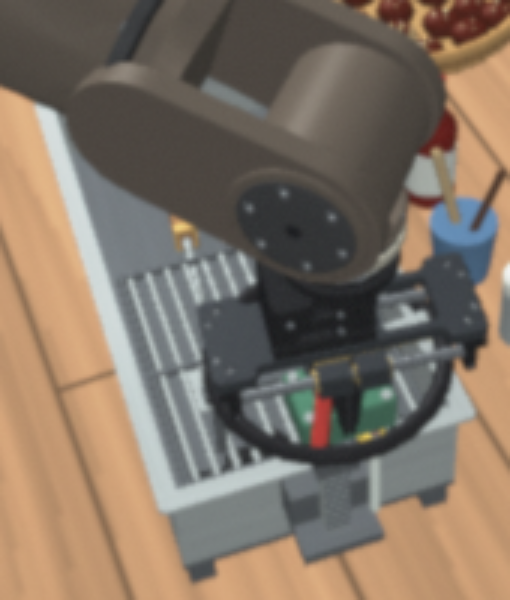

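step_arm --pt "-0.01 0.003 0" --pt "-0.009 0.005 0" --pt "-0.008 0.007 0" --pt "-0.005 0.006 0" --roll '[0, 0, 0, 0]'

```text
t: 7.18
ee_pos: [437.9, -306.5, 262.9]
tool_rot: [[0.167, 0.985, 0.033], [0.986, -0.167, 0.015], [0.021, 0.03, -0.999]]
contact_force: [7.7, -7.0, -4.6]
width: 0.007
```

```bash
python3 arc.py 8 4; python3 -c "
from h import *
save('side','s6')
p=load('s6')['p'][165:365,205:375];cv2.imwrite('pics/c11.png',cv2.resize(p[:,:,::-1],(510,600)))
save('scene','s7')
p=load('s7')['p'][60:220,190:330];cv2.imwrite('pics/c12.png',cv2.resize(p[:,:,::-1],(525,600),interpolation=cv2.INTER_CUBIC))"
```

```text
t 7.175 ang -133.6856594558481 r 45.507063883738795 z 262.9477470178995 F [ 7.68433209 -7.0318906  -4.61601106]
[-0.006, 0.003] -141.7
[-0.004, 0.006] -149.7
[-0.003, 0.006] -157.7
[-0.002, 0.006] -165.7
```

View pics/c11.png

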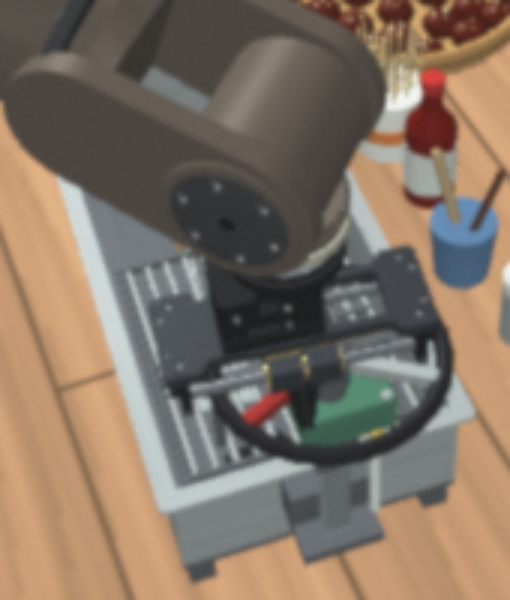

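View pics/c12.png

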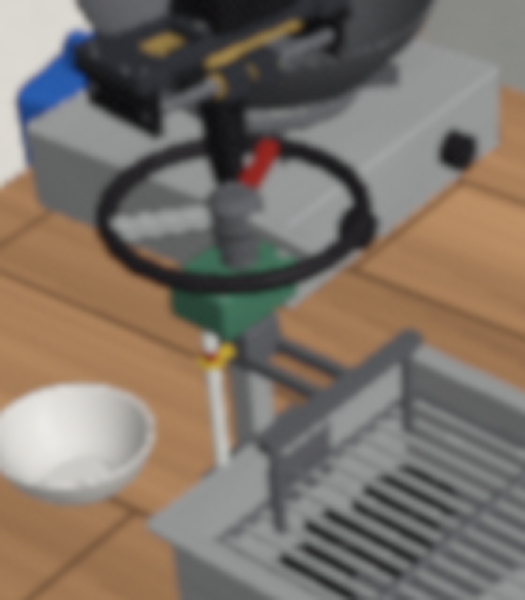

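```bash
cat > red.py <<'E'
from h import *
import sys
def red(f):
    z=load(f);p=z['p'].astype(int)
    box=(slice(85,145),slice(205,300)) if sys.argv[1]=='scene' else (slice(245,325),slice(265,365))
    m=np.zeros(p.shape[:2],bool); m[box]=((p[...,0]>110)&(p[...,1]<75)&(p[...,2]<80))[box]
    v,u=np.nonzero(m); P=onplane(z,np.c_[u,v],318)[:,:2]-[469.3,-273.6]
    ok=np.hypot(*P.T)<80; P=P[ok]; c=P.mean(0); print(f,len(P),np.hypot(*c),np.degrees(np.arctan2(c[1],c[0])))
for f in sys.argv[2:]: red(f)
E
python3 red.py scene scene0 s7; python3 red.py side side0 s6
python3 - <<'E'
from h import *
z=load('s7'); 
# scale rod: red & yellow rows
p=z['p'].astype(int)
for f in('scene0','s7'):
  p=load(f)['p'].astype(int)
  for v in range(145,190):
    row=p[v,240:258]; r=[240+i for i,c in enumerate(row) if c[0]>c[1]+50 and c[0]>c[2]+40 and abs(c[1]-c[2])<35]; y=[240+i for i,c in enumerate(row) if c[0]>150 and c[1]>120 and c[2]<90]
    if r or y: print(f,v,'R',r,'Y',y)
E
```

```text
scene0 103 47.73683620081159 16.675517512076002
s7 60 53.12818507172485 -159.9979163631661
side0 98 50.30183514456119 14.636117940549312
s6 64 63.48466050209172 -156.6157086936933
scene0 154 R [247] Y []
scene0 155 R [244, 245, 246, 247, 248] Y []
scene0 156 R [245, 246, 247] Y []
scene0 159 R [] Y [240, 241]
scene0 160 R [] Y [240, 241, 242]
scene0 161 R [] Y [242]
scene0 165 R [] Y [250, 251]
scene0 166 R [] Y [240, 241, 242, 250, 251, 252]
scene0 167 R [] Y [240, 241, 242, 243, 251, 252]
scene0 168 R [] Y [240, 241, 242, 243, 244, 251]
scene0 169 R [] Y [240, 241, 242, 243, 244, 245, 250, 251]
scene0 170 R [] Y [240, 241, 242, 243, 244, 245, 246, 250, 251]
scene0 171 R [] Y [240, 241, 242, 243, 244, 245, 251]
scene0 172 R [] Y [241, 242, 243, 244]
scene0 177 R [] Y [240, 241, 242]
scene0 178 R [] Y [240, 241, 242, 243]
scene0 179 R [] Y [240, 241, 242, 243, 244]
scene0 180 R [] Y [240, 241, 242, 243, 244]
scene0 181 R [] Y [240, 241, 242, 243, 244, 245]
scene0 182 R [] Y [240, 241, 242, 243, 244, 245]
scene0 183 R [] Y [240, 241, 242, 243, 244, 245]
scene0 184 R [] Y [240, 241, 24
[... 384 characters left out ...]
59 R [] Y [240, 241, 242, 243]
s7 160 R [] Y [241, 242]
s7 164 R [] Y [240]
s7 166 R [] Y [240, 241]
s7 167 R [] Y [240, 241, 242]
s7 168 R [] Y [240, 241, 242, 243]
s7 169 R [] Y [240, 241, 242, 243]
s7 170 R [] Y [240, 241, 242, 243]
s7 171 R [] Y [240, 241, 242, 243]
s7 172 R [] Y [242, 243, 244]
s7 177 R [] Y [240, 241]
s7 178 R [] Y [240, 241, 242, 243]
s7 179 R [] Y [240, 241, 242, 243, 244]
s7 180 R [] Y [240, 241, 242, 243, 244]
s7 181 R [] Y [240, 241, 242, 243, 244, 245]
s7 182 R [] Y [240, 241, 242, 243, 244, 245]
s7 183 R [] Y [240, 241, 242, 243, 244]
s7 184 R [] Y [240, 241, 242, 243, 244]
s7 185 R [] Y [240, 241, 242, 243]
s7 186 R [] Y [240, 241, 242]
s7 187 R [] Y [240, 241]
```

Run:
```python
from h import *
a=[cv2.resize(load(f)['p'][140:185,235:265][:,:,::-1],(390,585),interpolation=cv2.INTER_NEAREST) for f in('scene0','s7')]
cv2.imwrite('pics/c13.png',np.hstack(a))
```

```text
(no output)
```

View pics/c13.png

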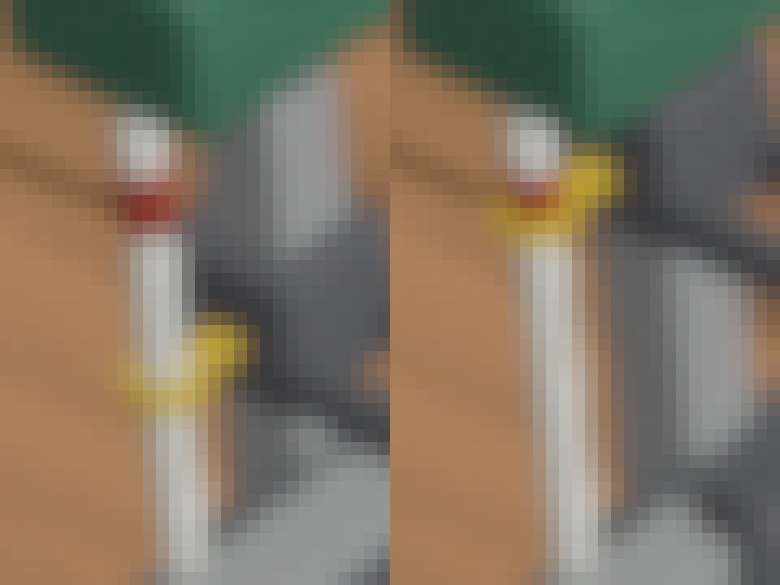

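step_arm --pt "0.008 -0.006 0" --pt "0.004 -0.002 0.02" --pt "0 0 0.06" --pt "0 0 0.05" --pt "0 0 0" --roll '[0, 0, 0, 0, 0]'

```text
t: 7.9
ee_pos: [451.8, -317.3, 396.7]
tool_rot: [[0.168, 0.985, 0.031], [0.986, -0.168, 0.017], [0.022, 0.027, -0.999]]
contact_force: [0.9, 0.6, -0.9]
width: 0.003
```

```bash
python3 -c "
from h import *
save('wrist','w8');save('side','s8');save('scene','sc8')
a=[cv2.resize(load(f)['p'][140:185,235:265][:,:,::-1],(390,585),interpolation=cv2.INTER_NEAREST) for f in('scene0','sc8')]
cv2.imwrite('pics/c14.png',np.hstack(a))
e=get_state();print(e['ee_pos'],e['contact_force'])"; python3 red.py scene sc8; python3 red.py side s8
```

```text
[ 450.71047333 -316.34376673  392.1459924 ] [ 0.50948697 -0.37344838 -0.25583923]
sc8 56 54.50512328973676 -160.14966332988618
s8 126 49.72569508066212 -156.88955805758476
```

View pics/c14.png

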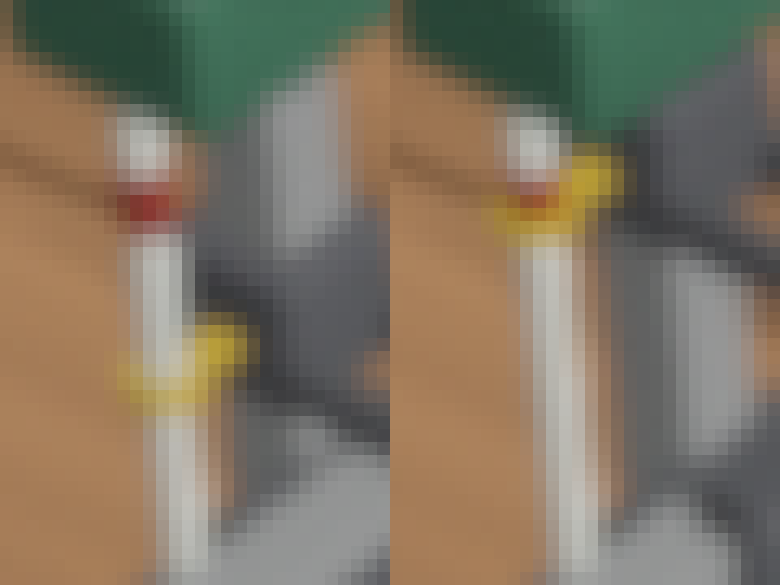

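View pics/s8.png

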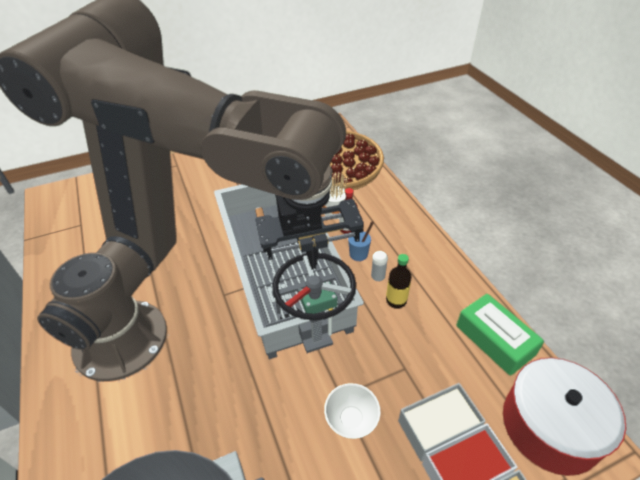

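step_arm --pt "0.004 0.055 0" --pt "0.004 0.06 0" --pt "0.004 0.06 0" --pt "0.004 0.06 0" --pt "0.004 0.06 0" --pt "0.004 0.06 0" --pt "0.004 0.06 0" --pt "0.004 0.04 0" --roll '[0, 0, 0, 0, 0, 0, 0, 0]' --fingers 100 --grip_force 3

```text
t: 9.05
ee_pos: [479.8, 149.9, 379.0]
tool_rot: [[0.175, 0.985, 0.005], [0.984, -0.175, 0.029], [0.029, 0.0, -1.0]]
contact_force: [0.6, -1.3, -0.7]
width: 0.786
```

```bash
python3 -c "
from h import *
save('wrist','w9');e=get_state();print(e['t'],e['ee_pos'],e['tool_rot'])"
```

```text
9.1 [479.92653916 152.89966035 378.60217663] [[ 1.73531064e-01  9.84818784e-01  4.35104756e-03]
 [ 9.84363077e-01 -1.73583178e-01  2.99702063e-02]
 [ 3.02704908e-02 -9.17751231e-04 -9.99541322e-01]]
```

View pics/w9.png

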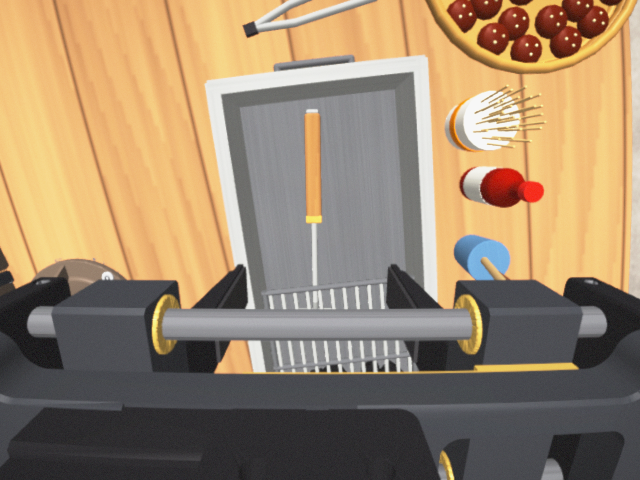

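Run:
```python
from h import *
z=load('w9')
print(onplane(z,[(314,222),(312.5,111)],70).round(1).tolist(), bydepth(z,[(314,210),(313,120)]).round(1).tolist())
print('rim outer end corners',onplane(z,[(207,84),(427,57)],145).round(1).tolist(), 'grate edge', bydepth(z,[(265,295),(300,289),(380,282)]).round(1).tolist())
print('inner wall tops',onplane(z,[(223,95),(241,255),(415,78),(423,255)],145).round(1).tolist())
print('table',bydepth(z,[(100,50),(560,250)]).round(1).tolist())
```

```text
[[470.1, 121.6, 70.0], [497.0, 283.7, 70.0]] [[473.4, 140.0, 69.1], [495.5, 271.4, 67.7]]
rim outer end corners [[373.3, 328.7, 145.0], [645.3, 312.2, 145.0]] grate edge [[383.2, 38.3, 128.0], [435.2, 39.1, 129.3], [550.4, 28.7, 127.9]]
inner wall tops [[390.1, 312.2, 145.0], [367.0, 107.2, 145.0], [627.5, 290.3, 145.0], [611.5, 63.6, 145.0]]
table [[172.2, 454.5, 0.8], [904.7, -20.4, 2.2]]
```

step_arm --pt "0.009 0.008 -0.05" --pt "0 0 -0.06" --pt "0 0 -0.06" --pt "0 0 -0.06" --pt "0 0 -0.05" --pt "0 0 0" --roll '[0, 0, 0, 0, 0, 0]'

```text
t: 9.85
ee_pos: [484.1, 162.0, 84.6]
tool_rot: [[0.17, 0.985, -0.007], [0.985, -0.17, 0.028], [0.026, -0.011, -1.0]]
contact_force: [0.3, 1.1, 0.8]
width: 1.004
```

```bash
python3 -c "
from h import *
save('side','s10');save('scene','sc10');e=get_state();print(e['t'],e['ee_pos'],e['contact_force'])
p=load('s10')['p'][120:320,205:375];cv2.imwrite('pics/c15.png',cv2.resize(p[:,:,::-1],(510,600)))
p=load('sc10')['p'][130:330,300:500];cv2.imwrite('pics/c16.png',cv2.resize(p[:,:,::-1],(600,600)))"
```

```text
9.95 [486.62623633 162.54506871  88.32193843] [0.40252249 1.05383468 0.8811506 ]
```

View pics/c15.png

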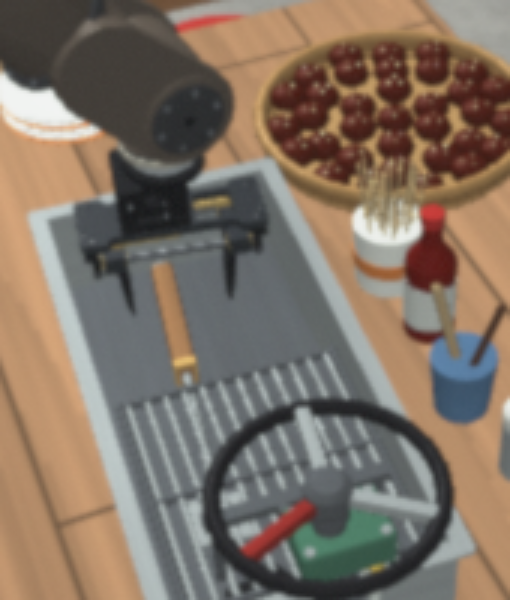

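View pics/c16.png

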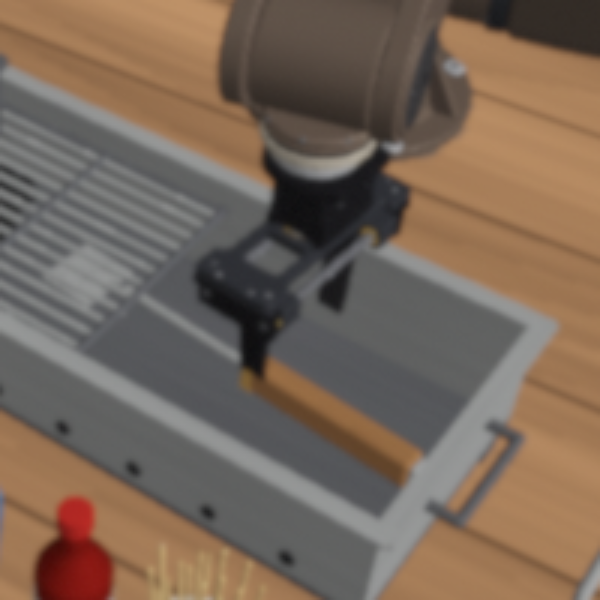

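step_arm --pt "0.002 -0.001 -0.03" --pt "0 0 -0.025" --pt "0 0 -0.013" --pt "0 0 0" --roll '[0, 0, 0, 0]'

```text
t: 10.45
ee_pos: [494.0, 162.5, 26.8]
tool_rot: [[0.169, 0.985, 0.014], [0.985, -0.17, 0.032], [0.034, 0.008, -0.999]]
contact_force: [-0.2, 0.3, 1.2]
width: 0.999
```

step_arm --pt "-0.006 -0.001 -0.008" --pt "0 0 -0.004" --pt "0 0 0" --roll '[0, 0, 0]'

```text
t: 10.82
ee_pos: [488.7, 161.7, 16.4]
tool_rot: [[0.169, 0.985, 0.017], [0.985, -0.17, 0.032], [0.035, 0.012, -0.999]]
contact_force: [1.2, -0.6, -0.7]
width: 1.001
```

step_arm --pt "0 0 -0.004" --pt "0 0 0" --pt "0 0 0" --roll '[0, 0, 0]' --fingers 0 --grip_force 5

```text
t: 11.2
ee_pos: [489.0, 161.8, 12.4]
tool_rot: [[0.169, 0.985, 0.018], [0.985, -0.17, 0.032], [0.035, 0.012, -0.999]]
contact_force: [-0.9, 0.5, -1.3]
width: 0.741
```

step_arm --pt "0 0 0" --pt "0 0 0" --pt "0 0 0" --pt "0 0 0" --roll '[0, 0, 0, 0]'

```text
t: 11.7
ee_pos: [488.8, 161.8, 12.5]
tool_rot: [[0.169, 0.985, 0.017], [0.985, -0.17, 0.033], [0.035, 0.011, -0.999]]
contact_force: [-0.7, 0.3, -0.5]
width: 0.324
```

step_arm --pt "0 0 0" --pt "0 0 0" --pt "0 0 0" --roll '[0, 0, 0]'

```text
t: 12.08
ee_pos: [488.8, 161.8, 12.5]
tool_rot: [[0.17, 0.985, 0.017], [0.985, -0.17, 0.033], [0.035, 0.012, -0.999]]
contact_force: [-1.7, -0.1, -1.2]
width: 0.258
```

```bash
python3 -c "
from h import *
save('side','s11');save('scene','sc11');e=get_state();print(e['t'],e['ee_pos'],e['contact_force'],e['width'])
p=load('s11')['p'][120:320,205:375];q=load('sc11')['p'][130:330,300:500];cv2.imwrite('pics/c17.png',np.hstack([cv2.resize(p[:,:,::-1],(383,450)),cv2.resize(q[:,:,::-1],(417,450))]))"
```

```text
12.175 [488.75113481 161.81601945  12.44927955] [-1.28983897  1.067994    0.67916579] 0.26103510270017255
```

View pics/c17.png

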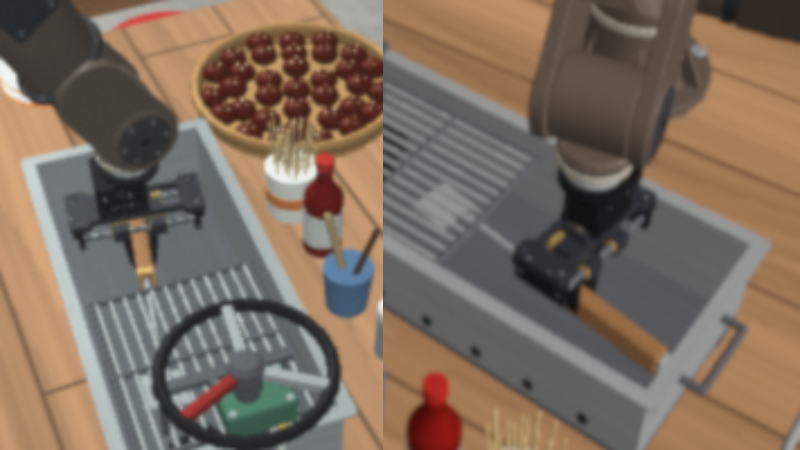

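step_arm --pt "0 0 0.006" --pt "0 0 0.01" --pt "0 0 0.01" --pt "0 0 0.005" --pt "0 0 0" --roll '[0, 0, 0, 0, 0]' --grip_force 3

```text
t: 12.8
ee_pos: [488.9, 161.7, 46.1]
tool_rot: [[0.169, 0.985, 0.018], [0.985, -0.17, 0.032], [0.035, 0.012, -0.999]]
contact_force: [-0.6, 0.6, -1.3]
width: 0.253
```

```bash
cat > look.py <<'E'
from h import *
import sys
n=sys.argv[1]
save('side','s'+n);save('scene','sc'+n);e=get_state();print(e['t'],e['ee_pos'],e['contact_force'],e['width'])
p=load('s'+n)['p'][120:320,205:375];q=load('sc'+n)['p'][130:330,300:500];cv2.imwrite('pics/L%s.png'%n,np.hstack([cv2.resize(p[:,:,::-1],(383,450)),cv2.resize(q[:,:,::-1],(417,450))]))
E
python3 look.py 12
```

```text
12.9 [488.72874196 161.74516107  45.63674581] [-0.05968616  0.28723178 -1.70761325] 0.25364342664549533
```

View pics/L12.png

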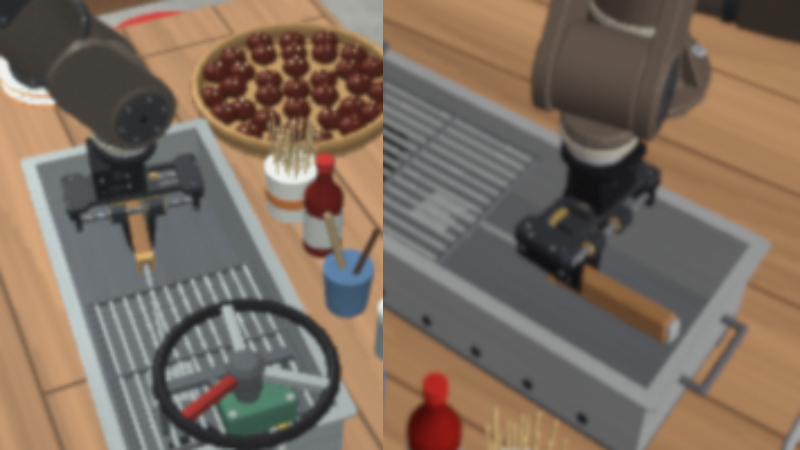

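```bash
cat > tilt.py <<'E'
from h import *
import sys
# orange handle points from scene depth
for f in sys.argv[1:]:
    z=load(f); hsv=cv2.cvtColor(z['p'],cv2.COLOR_RGB2HSV)
    m=((hsv[...,0]<20)&(hsv[...,1]>140)&(hsv[...,2]>70)).astype(np.uint8)
    m=cv2.erode(m,np.ones((2,2),np.uint8))
    v,u=np.nonzero(m); P=bydepth(z,np.c_[u,v]); 
    k=(P[:,0]>400)&(P[:,0]<620)&(P[:,1]>60)&(P[:,1]<480)&(P[:,2]>45)&(P[:,2]<400); P=P[k]
    if len(P)<20: print(f,'few',len(P)); continue
    top=[]; 
    c=P.mean(0); U,S,V=np.linalg.svd(P-c); d=V[0]*np.sign(V[0,1]); t=(P-c)@d
    print(f,len(P),c.round(1),d.round(3),'tilt',np.degrees(np.arcsin(d[2])).round(1),'ends',(c+d*t.min()).round(1),(c+d*t.max()).round(1),S.round(0))
E
python3 tilt.py scene0 side0 sc12 s12
```

```text
scene0 224 [494.4 204.3  63.3] [0.161 0.987 0.   ] tilt 0.0 ends [481.9 127.8  63.3] [506.2 276.8  63.3] [666.  77.  24.]
side0 few 0
sc12 233 [509.4 225.  105.7] [0.17  0.975 0.14 ] tilt 8.1 ends [500.4 172.9  98.2] [517.8 272.8 112.6] [446.  87.  27.]
s12 few 0
```

step_arm --pt "0 0 0.008" --pt "0 0 0.01" --pt "0 0 0.01" --pt "0 0 0.004" --pt "0 0 0" --roll '[0, 0, 0, 0, 0]'

```text
t: 13.52
ee_pos: [488.6, 161.7, 79.9]
tool_rot: [[0.169, 0.985, 0.017], [0.985, -0.17, 0.032], [0.035, 0.011, -0.999]]
contact_force: [-0.6, -0.1, -1.2]
width: 0.249
```

```bash
python3 look.py 13; python3 tilt.py sc13
```

```text
13.625 [488.47877726 161.65972621  79.47036054] [ 0.00968     0.46352349 -1.69994688] 0.24974516342934158
sc13 325 [507.9 223.1 148.5] [0.162 0.945 0.285] tilt 16.6 ends [491.4 127.1 119.5] [516.1 270.8 162.9] [565. 125.  46.]
```

View pics/L13.png

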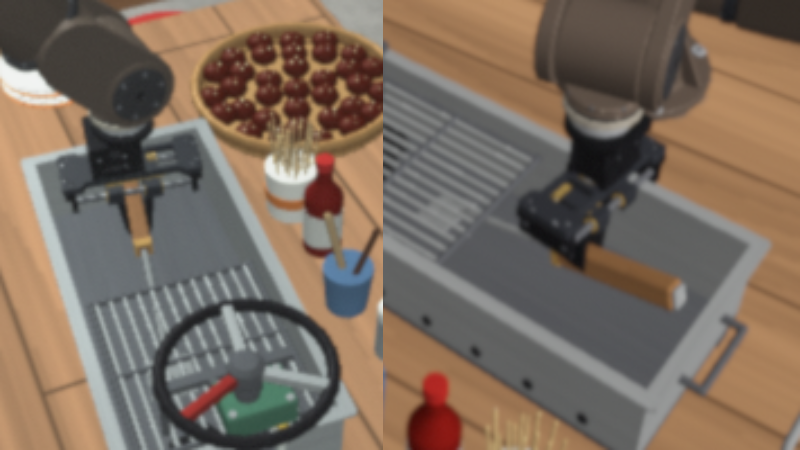

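step_arm --pt "0 0 0" --pt "0 0 0" --pt "0 0 0" --pt "0 0 0.006" --pt "0 0 0.006" --pt "0 0 0" --roll '[0, 0, 0, 0, 0, 0]' --grip_force 45

```text
t: 14.38
ee_pos: [488.3, 161.7, 91.8]
tool_rot: [[0.169, 0.985, 0.016], [0.985, -0.17, 0.032], [0.034, 0.01, -0.999]]
contact_force: [0.1, -0.2, -2.3]
width: 0.249
```

```bash
python3 look.py 14; python3 tilt.py sc14
```

```text
14.475 [488.04251622 161.61297626  91.32833952] [ 0.20647614  0.01966049 -2.59352023] 0.2517825982754326
sc14 314 [507.5 222.  159.8] [0.159 0.943 0.292] tilt 17.0 ends [491.6 127.2 130.5] [515.7 270.4 174.8] [555. 123.  45.]
```

View pics/L14.png

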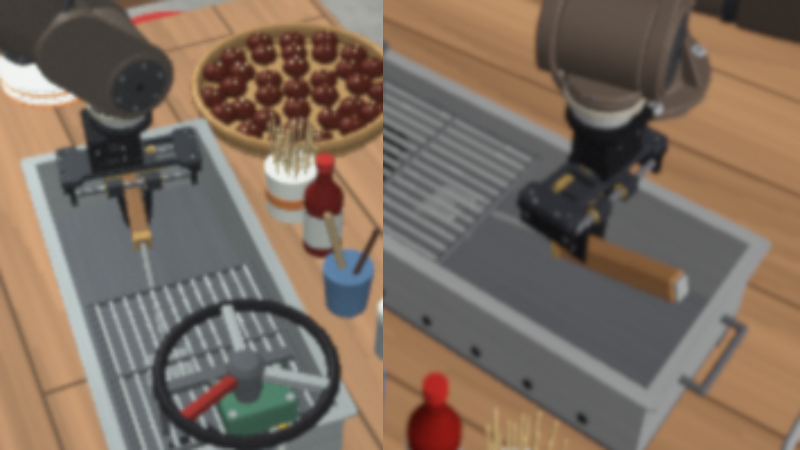

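step_arm --pt "0.003 0.02 0.006" --pt "0.004 0.025 0.0075" --pt "0.004 0.025 0.0075" --pt "0 0 0" --roll '[0, 0, 0, 0]'

```text
t: 14.98
ee_pos: [498.9, 233.1, 112.2]
tool_rot: [[0.17, 0.985, 0.014], [0.985, -0.171, 0.032], [0.033, 0.008, -0.999]]
contact_force: [-0.5, 0.7, -1.5]
width: 0.251
```

```bash
python3 look.py 15; python3 tilt.py sc15
```

```text
15.075 [498.25250743 231.63755048 111.68055822] [ 0.33842019  0.55333171 -2.51344897] 0.25251818803192116
sc15 374 [518.  290.5 179.7] [0.163 0.943 0.291] tilt 16.9 ends [502.2 198.9 151.4] [526.7 340.7 195.2] [635. 134.  49.]
```

View pics/L15.png

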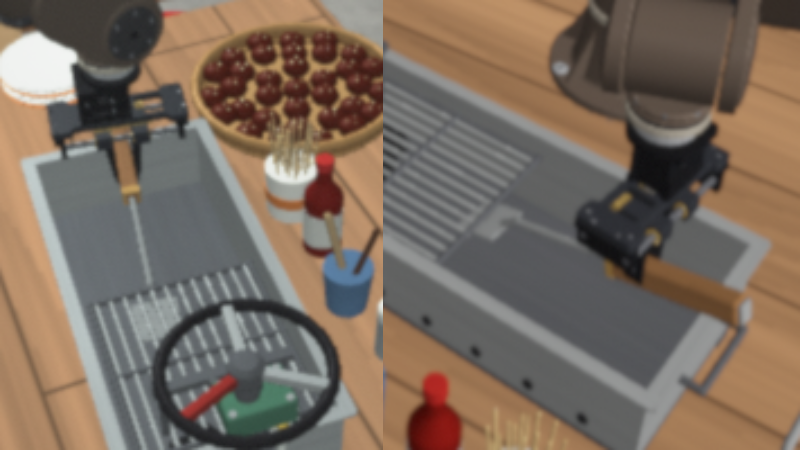

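step_arm --pt "0.004 0.02 0.007" --pt "0.004 0.025 0.008" --pt "0.004 0.025 0.008" --pt "0.004 0.025 0.008" --pt "0.002 0.015 0.005" --pt "0 0 0" --roll '[0, 0, 0, 0, 0, 0]'

```text
t: 15.82
ee_pos: [517.0, 345.0, 148.9]
tool_rot: [[0.175, 0.984, 0.011], [0.984, -0.176, 0.03], [0.032, 0.005, -0.999]]
contact_force: [-0.2, -0.6, -2.1]
width: 0.25
```

```bash
python3 look.py 16; python3 tilt.py sc16
```

```text
15.925 [516.71503065 343.83329157 148.55312567] [ 0.20214883 -0.12916457 -3.04933923] 0.25239891082425864
sc16 583 [536.3 405.1 217. ] [0.16  0.945 0.284] tilt 16.5 ends [519.9 308.1 187.9] [544.7 454.5 231.9] [824. 182.  78.]
```

View pics/L16.png

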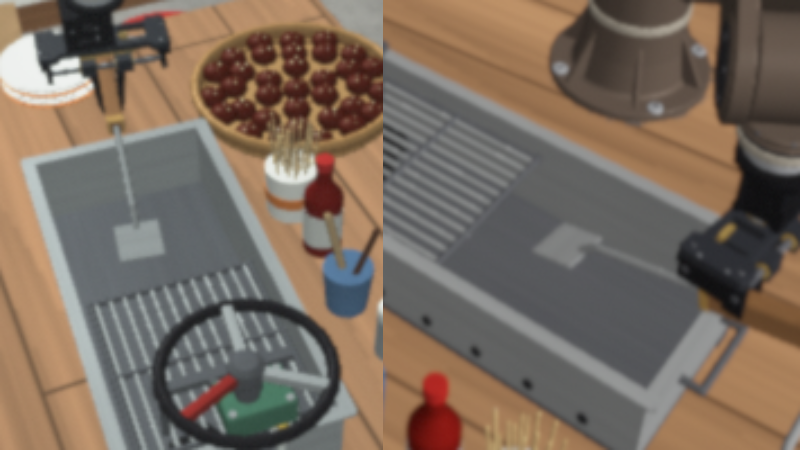

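step_arm --pt "0 0 0.02" --pt "0 0 0.03" --pt "0 0 0.03" --pt "0 0 0.03" --pt "0 0 0.01" --pt "0 0 0" --pt "0 0 0" --pt "0 0 0" --roll '[0, 0, 0, 0, 0, 0, 0, 0]'

```text
t: 16.92
ee_pos: [514.7, 337.3, 266.3]
tool_rot: [[0.182, 0.983, 0.001], [0.983, -0.182, 0.024], [0.024, -0.004, -1.0]]
contact_force: [0.1, -0.1, -2.1]
width: 0.249
```

```bash
python3 look.py 17; python3 tilt.py sc17
python3 - <<'E'
from h import *
for f in('sc17','s17'):
    z=load(f); 
    m=z['p']; cv2.imwrite('pics/F_%s.png'%f,m[:,:,::-1])
E
```

```text
17.025 [514.78958012 337.34999635 266.44256132] [-0.52211354 -0.23700899 -1.52757004] 0.24967828543785014
sc17 787 [534.7 391.7 331.5] [0.165 0.948 0.272] tilt 15.8 ends [518.6 299.1 304.9] [544.5 448.1 347.6] [1148.  216.   79.]
```

View pics/sc17.png

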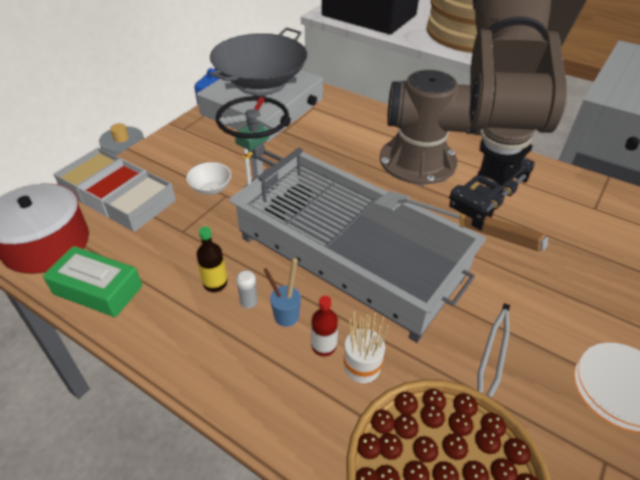

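View pics/s17.png

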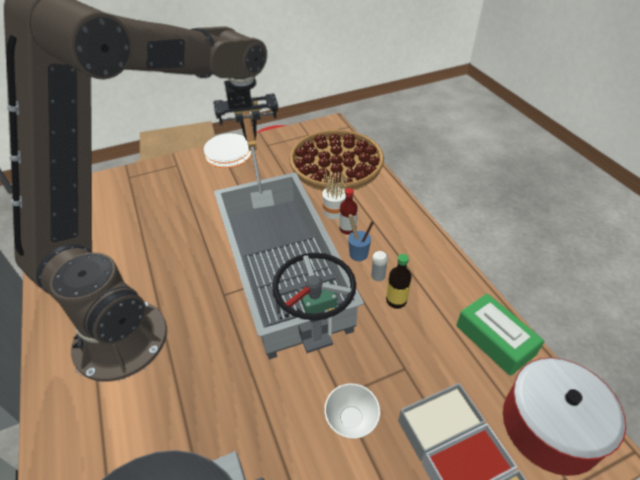

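Run:
```python
from h import *
a=cv2.resize(load('sc17')['p'][180:240,340:400][:,:,::-1],(400,400),interpolation=cv2.INTER_CUBIC)
b=cv2.resize(load('s17')['p'][170:230,235:295][:,:,::-1],(400,400),interpolation=cv2.INTER_CUBIC)
cv2.imwrite('pics/c20.png',np.hstack([a,b]))
print(proj(load('sc17'),[[477,90,224]]),proj(load('s17'),[[477,90,224]]))
```

```text
[[375.83387021 199.30753005]] [[267.30604386 210.35270784]]
```

View pics/c20.png

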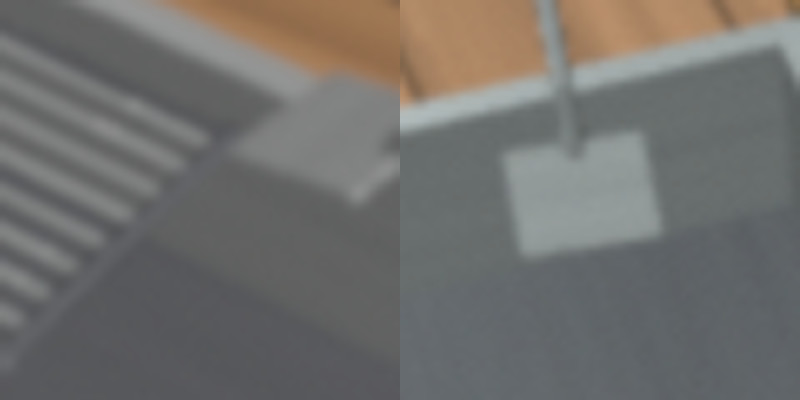

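```bash
python3 - <<'E'
from h import *
A=np.zeros((3,3));b=np.zeros(3)
for f,uv in [('sc17',(382,196.8)),('s17',(263.5,206.8))]:
    o,d=ray(load(f),[uv]); d=d[0]/np.linalg.norm(d[0]); M=np.eye(3)-np.outer(d,d); A+=M;b+=M@o
X=np.linalg.solve(A,b); r=X[:2]-[490,36.5]; t=np.radians(3.9)
print(X,'grill y',r@[np.sin(t),np.cos(t)],'x',r@[np.cos(t),-np.sin(t)],[proj(load(f),[X])[0] for f in('sc17','s17')])
print(bydepth(load('s17'),[(263,203),(262,197)]))
print(get_state()['joint_velocities'].round(2))
E
python3 red.py scene sc17; python3 red.py side s17
```

```text
[469.74593697 100.971465   231.50147974] grill y 62.944581075852035 x -24.592205701595905 [array([381.81427661, 196.90604647]), array([263.34807914, 206.7132045 ])]
[[472.81695426 111.94622281 235.47716055]
 [477.03441536 131.81840834 240.70844977]]
[ 0.15 -0.17 -0.35  0.01  0.04 -0.02]
sc17 55 54.06798436832306 -160.29581837440392
s17 110 48.70369192964877 -159.21672513258284
```

```bash
python3 -c "
from station import *
sign_off()
s=get_state();print(s['t'],s['ee_pos'],s['width'])"
```

```text
the job is handed in; nothing more can be done
the job is handed in; nothing more can be done
```

The scraper is out of the firebox and I handed the job in with it held still above the open end. The sign-off reported no verdict.

**What I did**
- I pushed the red spoke clockwise with the closed fingers, about 3.05 rad, until the index ring stood in the red band, then let go.
- I gripped the handle 40 mm behind its front at low force. Lifting it then let the scraper pivot to a slant with the blade still on the firebox floor.
- I tightened the grip to 45 N, drew the scraper out along the slant, and lifted it. The tool force during the draw stayed at about the scraper's own weight.

**Last checks**

| Check | Measured | Required |
|---|---|---|
| Blade edge above the table | about 231 mm | above 195 mm |
| Blade edge, grill y | about +63 mm | 0 to 270 mm |
| Blade edge, grill x | about -25 mm | -120 to 120 mm |
| Tilt, handle end up | about 16° | within 20° |
| Tool force | about 2 N, just the scraper's weight | touching nothing else |

- **Wheel:** it stood at the same angle after the draw. The starting angle was not measured exactly. From the turn alone the wheel is at 3.03 rad or more; the ring and the grate height put it at about 3.2 to 3.5 rad, inside 2.95 to 4.05.
- **Other items:** they look unmoved in the last pictures, which I judged by eye.

**What disagreed:** in all the pictures the fingertips sit about 35 mm higher than the reported tool position. My first push therefore passed over the spokes without touching them. I corrected for the 35 mm from then on.

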